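# Lock the stop of a cut-off fixture in its second hole

### The arm

A 7-joint arm with a two-finger parallel gripper is mounted at the origin on the work surface; the furniture and walls round the work are solid. World frame = base frame: x ahead of the robot, y to its left, z up, the work surface at z = 0. Lengths are in m, angles in rad, forces in N, time in s.
With the tool pointing down it reaches from about 0.35 to 0.9 m from the base axis. Payload 8.1 kg.
Tool frame: the origin (TCP) lies between the finger pads; the fingertips stand 11 mm ahead of it and the grasp point (between the pads) lies 8 mm behind it; z points along the fingers, y is the line along which they close (so a half turn about z gives the same grasp; the last joint's range is limited). The gripper opens to 92 mm and grips with 3 to 60 N. Pads are 19 mm wide; open, the fingers measure 130 mm over their backs; the gripper's body (75 mm by 190 mm) begins 47 mm behind the grasp point.
Start: joints at [-1.452, 0.434, 0.025, 1.573, -0.012, 1.134, -0.075], TCP at [0.138, 0.61, 0.238] pointing down, gripper open.
Joint ranges: [-2.62, 2.62], [-0.44, 2.09], [-1.27, 1.32], [0.08, 2.57], [-1.32, 4.46], [0.12, 2], [-2.74, 2.74]. Speed limits (rad/s): [2.22, 2.22, 3.01, 3.01, 3.14, 3.14, 3.14].

### API

Orientations are given as a unit quaternion [w, x, y, z].
In Python, from cell import manip gives the robot as it stands.
- The arm moves only by the shell command python3 -m jog 'ROWS' [FORCE]. ROWS is JSON, a list of rows, each an object of numbers: "wx", "wy", "wz": the turn, a rotation vector about the tool's x, y, z in degrees; "x", "y", "z": the shift along the tool's x, y, z in mm; "claw": the finger opening in mm, from 0 to 91.8. A call has 1 to 8 rows; each row shifts and turns the commanded pose from where the row before left it, along the tool's axes as they then stand; what a row does not reach is not made up. A row lasts 1/10 s, in which the tool goes at most 50 mm and 8.59 degrees, less where a joint would pass 70% of its speed; a pose out of reach is approached as far as the arm can. A call with a gripper value outside its range is refused whole. The fingers move at their own pace and stop on an object; FORCE is the grip in N (left out, the last holds). Time passes only in rows, so rows that do not move let the fingers close. It gives the time, the measured TCP pose, the force, the opening and the grip force at its end, in the units of the state.
- manip.get_obs(): the state, without advancing time (a new reading comes with each control period).
- manip.capture(name): name is "scene" or "top" or "wrist"; returns a dict with "frame" (420x560x3 uint8, blue, green, red), "z_map" (420x560 float32, m along the optical axis (not along the pixel's ray), 0 where there is no reading), "fx", "fy", "cx", "cy" (pixels), "k1" (the pictures are not rectified: a ray, as slopes to the right and down, at radius r is drawn at 1 + k1 r^2 times it, then the intrinsics apply), "view" (4x4, takes a point from world to camera coordinates). Camera axes: x right, y up, looking along -z (the intrinsics and any distortion apply to the point x, -y, -z); pixel columns grow to the right and rows downward; lengths in m; the calibration is good to about 2 mm. A picture is of the moment at which its call begins.
- manip.finish_job(): hands the job in; it is judged then, once.
The state is a dict: "time_s": time; "q": joint angles; "joint_velocities": joint speeds; "tau": joint torques, N m; "tool_pos": TCP position; "orientation": TCP orientation; "contact_force": force on the tool from outside, world axes, zero at the start; "ft_torque": the same for the moment, N m; "grip_width": finger opening in m; "gripper_force": force on a finger pad.
Only numpy, scipy, OpenCV 4.12 (cv2) and the standard library are available. Lean on these libraries where they do the work, as an engineer would, in place of code of your own. Each camera call takes 0.05 s, during which the arm holds its last target. There are 200 camera calls.

### The job

The sliding stop of the small cut-off fixture sits with its spring plunger down in the long slot of the drilled tube. Pull the plunger up by its knob, slide the stop past the first round hole, and let the plunger drop fully home into the second round hole counted from the slot. Feel for the hole rather than forcing it: never push the stop hard against the pin, and leave the tins and the metal doming block beside the fixture where they are.

Things in the scene. Friction and masses are not known exactly. Their poses are not given: they have to be found in the camera images.
- fixture: cut-off fixture fixed to the table: dark steel base plate 125 x 330 mm, a steel square tube along it held by two aluminium clamps (tops 50 mm above the table, 140 mm either side of the middle), a wooden bed on the tube's +x side. Origin on the table under the middle of the fixture, on the tube's line; y along the tube, from the slot towards the round holes and the wooden saw guide; z up
- tube_mid (a point): point on the fixture's middle at the tube's top face, 42 mm up; axes as the fixture. Tube 40 mm wide. In its top face along +y: a slot (51 mm long), then three round holes of 10 mm. Nominal centres y = -70 (slot), -20, +30, +80 mm from here; but the tube was clamped by hand, so all of them together lie up to 12 mm off along y, either way
- sleeve (a joint): position (m) along +y of the sliding stop, an aluminium sleeve on the tube (56 x 48 mm, top 51 mm above the table, stop arm on its +x side). 0 = pin over the nominal middle of the slot; 0.05, 0.10, 0.15 = over the nominal first, second, third hole (true ones up to 0.012 off). Slides with 1 to 2 N, some 2 N more while the pin drags on the tube
- plunger (a joint): lift (m) of the upright spring plunger on the sleeve: 0 = pin fully home (9 mm deep in a hole or the slot), 0.009 = pin tip riding on the tube's top face, 0.015 = upper stop. The spring pushes down with 4 N at home and 9 N at the top; let go over a hole, it falls home in about 0.1 s
- knob (a point): centre of the plunger's knob, a black upright cylinder 25 mm in diameter, 32 mm tall (centre 79 mm above the table when home), which rises and travels with the plunger; under it a brass spring housing 22 mm in diameter, top 61 mm above the table
- pin: the plunger's steel pin, 8 mm in diameter with a short tapered tip, hidden in the sleeve below the knob; origin on its axis 9 mm above the tip, level with the tube's top face when home. In a hole it blocks the sleeve; pushing it against the edge of a hole or slot with more than 25 N is forcing it
- rivet_tin: bystander: round tin, 54 mm in diameter, 24 mm tall, standing at the slot end of the fixture; origin under its centre
- doming_block: bystander: aluminium block with round cups, 53 x 52 x 26 mm; origin under its centre
- flat_tin: bystander: flat tin with lid, 51 x 71 x 21 mm; origin under its centre

How it is judged:
On the way, in this order (a step that is already met when the one before it is completed fails the run):
1. the plunger is pulled up clear of the slot (value of joint plunger above 0.0095 m and value of joint sleeve below 0.035 m), for 0.1 s.
2. the stop is past the first hole with the plunger out (value of joint plunger above 0.0075 m and value of joint sleeve above 0.069 m), for 0.1 s.
At the end, for the whole second after the job is handed in: the plunger is fully home (within 1.5 mm) in the second round hole: the stop stands within 16 mm of that hole's nominal place, at rest, and the two tins and the doming block are within 15 mm of where they stood (value of joint plunger below 0.0015 m and value of joint sleeve between 0.084 and 0.116 m and velocity of joint sleeve between -0.005 and 0.005 m/s and velocity of joint plunger below 0.005 m/s and distance of each of rivet_tin, doming_block, flat_tin from where it was at the start of the episode below 0.015 m); the robot touches nothing.
It fails at once if the stop is forced against the pin: more than 25 N on the pin while it is in a hole or the slot (contact force between pin and anything else above 25 N and value of joint plunger below 0.006 m).
It fails at once if the rivet tin is pushed away by more than 15 mm (distance of rivet_tin from where it was at the start of the episode above 0.015 m).
It fails at once if the doming block is pushed away by more than 15 mm (distance of doming_block from where it was at the start of the episode above 0.015 m).
It fails at once if the flat tin is pushed away by more than 15 mm (distance of flat_tin from where it was at the start of the episode above 0.015 m).
It also fails if it takes over 45 s, if anything falls off the work surface, if the arm or the gripper's body presses on something with over 40 N, if the wrist force passes 120 N, or if a joint passes its speed limit or range.

## Working session

There is one attempt and no reset: what is moved stays moved. The work goes in short steps, Python scripts to look and compute and a shell command to move; the robot and the scene stay as the last step left them, time stands still between calls to the robot, and variables do not carry over. Pictures are saved under pics/ and viewed, at most 10 in all, crops included, and the job is handed in when it is done.

```bash
mkdir -p pics
cat > h.py <<'E'
import numpy as np, cv2
from cell import manip
def pts(c):
    h,w=c["z_map"].shape; u,v=np.meshgrid(np.arange(w),np.arange(h))
    K=np.array([[c["fx"],0,c["cx"]],[0,c["fy"],c["cy"]],[0,0,1.]])
    p=cv2.undistortPoints(np.stack([u,v],-1).reshape(-1,1,2).astype(float),K,np.array([c["k1"],0,0,0.])).reshape(h,w,2)
    z=c["z_map"]; P=np.stack([p[...,0]*z,-p[...,1]*z,-z,np.ones_like(z)],-1)
    return (P@np.linalg.inv(c["view"]).T)[...,:3]
E
python3 - <<'E'
from h import *
for n in ("scene","top"):
    c=manip.capture(n); cv2.imwrite(f"pics/{n}.png",c["frame"]); np.savez(f"{n}.npz",**c)
o=manip.get_obs(); print(o)
E
```

```text
{'time_s': 0.1, 'q': array([-1.45160844,  0.43515636,  0.02500291,  1.57395983, -0.01160608,
        1.13397456, -0.07505705]), 'joint_velocities': array([-0.00131012, -0.0017823 ,  0.00074663, -0.00140292, -0.00076484,
        0.00022276,  0.00131538]), 'tau': array([ 2.37817905e-03, -6.69130325e+01,  9.87362489e-01, -3.15147328e+01,
       -6.06073067e-02,  3.76205449e-02,  4.74509238e-05]), 'tool_pos': array([0.13745595, 0.60927709, 0.23703977]), 'orientation': array([-9.48563722e-06,  1.10694171e-01,  9.93854287e-01, -6.76386929e-04]), 'contact_force': array([ 0.02980055, -0.57994912,  0.36949724]), 'ft_torque': array([-0.06939552, -0.01169038, -0.01429795]), 'gripper_force': 0.0, 'grip_width': 0.09179782278117637}
```

View pics/scene.png

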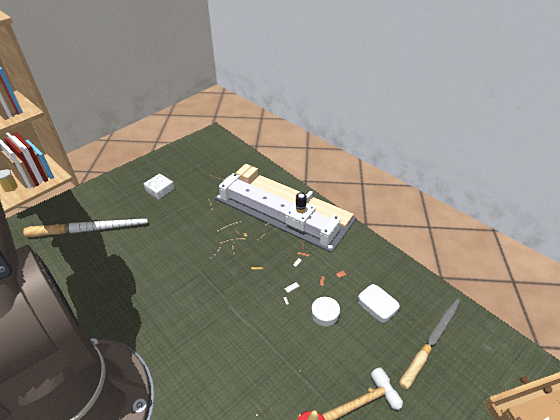

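View pics/top.png

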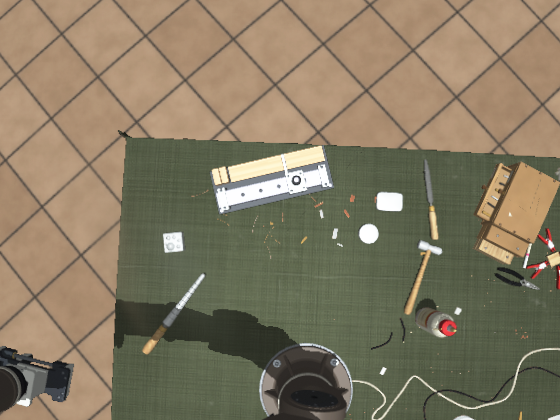

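The knob is at (296,180) in the top view and about (301,201) in the scene view. The holes run to its left at roughly (279,186), (262,190) and (243,195). The tins and the doming block are well away from it. Next I'll measure these.

Run:
```python
from h import *
c=dict(np.load("top.npz")); P=pts(c); np.set_printoptions(precision=4,suppress=True)
f=c["frame"]; 
print("cam",np.linalg.inv(c["view"])[:3,3], c["fx"])
R=np.zeros(f.shape[:2],bool); R[140:220,200:340]=1
k=R&(P[...,2]>.085)&(P[...,2]<.105); print("knobtop",k.sum(),P[k].mean(0), np.median(P[k],0))
t=R&(P[...,2]>.038)&(P[...,2]<.046)
g=f.max(2).astype(int)
# tube+clamps direction from tops
cl=R&(P[...,2]>.047)&(P[...,2]<.056); 
n,l,s,ce=cv2.connectedComponentsWithStats(cl.astype(np.uint8))
for i in range(1,n):
    if s[i,4]>15: print(s[i],P[l==i].mean(0))
m,_l,s,ce=cv2.connectedComponentsWithStats((R&(g<110)).astype(np.uint8))
for i in range(1,m):
    if 2<s[i,4]<200: print("dark",s[i,4],ce[i],P[int(ce[i][1]+.5),int(ce[i][0]+.5)])
cv2.imwrite("pics/c.png",cv2.resize(f[140:220,200:340],None,fx=5.5,fy=5.5,interpolation=cv2.INTER_CUBIC))
for (u,v) in((369,234),(390,202),(173,242)): print(P[v,u])
```

```text
cam [0.4185 0.0424 1.2742] 456.808778687963
knobtop 73 [0.5726 0.0158 0.0952] [0.5718 0.0155 0.0959]
[318 165  12  22  89] [ 0.5889 -0.0602  0.0492]
[285 170  22  24 269] [0.5715 0.0163 0.0513]
[217 188  12  23 101] [0.5314 0.2143 0.0489]
dark 3 [317. 167.] [ 0.6144 -0.0445  0.0321]
dark 11 [228.8182 178.2727] [0.5944 0.2014 0.0015]
dark 39 [296.1282 180.3846] [0.5716 0.0154 0.0965]
dark 5 [321. 186.] [ 0.5629 -0.0547  0.0229]
dark 4 [225.5 188.5] [0.5626 0.2093 0.0094]
dark 4 [229.75 206.75] [0.5121 0.1991 0.0075]
[ 0.4277 -0.1831  0.0199]
[ 0.5147 -0.245   0.0171]
[0.418  0.3566 0.0247]
```

View pics/c.png

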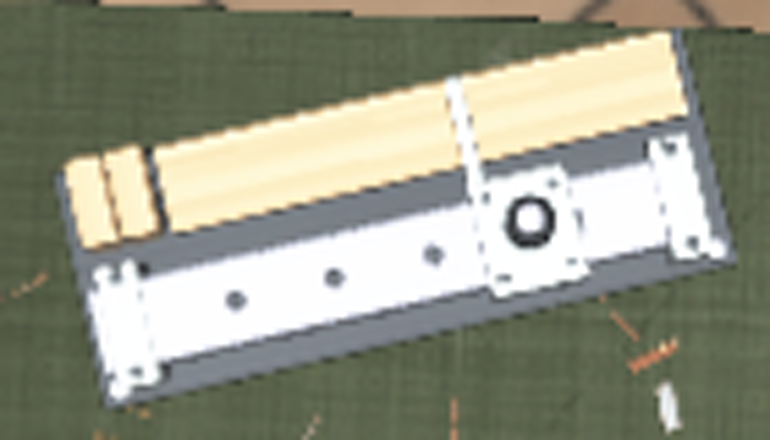

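The crop shows the holes at (434,254), (335,277) and (236,299), with the knob at (530,221). The clamps are 280 mm apart, which matches the description. I'll turn the tool so the fingers close along the tube and move above the knob.

```bash
python3 - <<'E'
from h import *
np.set_printoptions(precision=4,suppress=True)
c=dict(np.load("top.npz")); K=np.array([[c["fx"],0,c["cx"]],[0,c["fy"],c["cy"]],[0,0,1.]])
T=np.linalg.inv(c["view"])
px=np.array([[434,254],[335,277],[236,299]])/5.5+[200,140]-.41
n=cv2.undistortPoints(px.reshape(-1,1,2),K,np.array([float(c["k1"]),0,0,0])).reshape(-1,2)
A=np.array([.5889,-.0602]);B=np.array([.5314,.2143]);d=(B-A)/np.linalg.norm(B-A);M=(A+B)/2
for a in n:
    r=T[:3,:3]@[a[0],-a[1],-1]; p=T[:3,3]+r*(.042-T[2,3])/r[2]; print(p,(p[:2]-M)@d)
k=np.array([.572,.0155]);print("d",d,"knob s",(k-M)@d+.07)
E
python3 -m jog '[{"wz":-8.2},{"wz":-8.2},{"wz":-8.2},{"x":-19,"y":-42},{"x":-19,"y":-42},{"x":-19,"y":-42},{"x":-19,"y":-42},{"x":-19,"y":-42}]' 10
python3 -m jog '[{"x":-19,"y":-42},{"x":-19,"y":-42},{"x":-19,"y":-42},{"x":-19,"y":-42},{"x":-19,"y":-42},{"x":-19,"y":-42},{"x":-19,"y":-42}]'
```

```text
[0.5641 0.062  0.042 ] -0.015530298610053027
[0.5539 0.1111 0.042 ] 0.0346042284085888
[0.5442 0.1602 0.042 ] 0.08467484174026889
d [-0.205   0.9788] knob s 0.0073279735195899975invalid input at $[0]: expected keys wx, wy, wz, x, y, z, claw
invalid input at $[0]: expected keys wx, wy, wz, x, y, z, claw
```

```bash
python3 -m jog '[{"wx":0,"wy":0,"wz":-8.2,"x":0,"y":0,"z":0,"claw":91.8},{"wx":0,"wy":0,"wz":-8.2,"x":0,"y":0,"z":0,"claw":91.8},{"wx":0,"wy":0,"wz":-8.2,"x":0,"y":0,"z":0,"claw":91.8},{"wx":0,"wy":0,"wz":0,"x":-19,"y":-42,"z":0,"claw":80},{"wx":0,"wy":0,"wz":0,"x":-19,"y":-42,"z":0,"claw":70},{"wx":0,"wy":0,"wz":0,"x":-19,"y":-42,"z":0,"claw":60},{"wx":0,"wy":0,"wz":0,"x":-19,"y":-42,"z":0,"claw":60},{"wx":0,"wy":0,"wz":0,"x":-19,"y":-42,"z":0,"claw":60}]' 10
```

```text
time_s: 0.9
tool_pos: [0.2745, 0.4219, 0.2375]
orientation: [-0.0, -0.104, 0.995, -0.0]
contact_force: [0.9, 0.6, 1.6]
grip_width: 0.0608
gripper_force: 0.0
```

```bash
python3 -m jog '[{"wx":0,"wy":0,"wz":0,"x":-19,"y":-42,"z":0,"claw":60},{"wx":0,"wy":0,"wz":0,"x":-19,"y":-42,"z":0,"claw":60},{"wx":0,"wy":0,"wz":0,"x":-19,"y":-42,"z":0,"claw":60},{"wx":0,"wy":0,"wz":0,"x":-19,"y":-42,"z":0,"claw":60},{"wx":0,"wy":0,"wz":0,"x":-19,"y":-42,"z":0,"claw":60},{"wx":0,"wy":0,"wz":0,"x":-19,"y":-42,"z":0,"claw":60},{"wx":0,"wy":0,"wz":0,"x":-19,"y":-42,"z":0,"claw":60}]'
```

```text
time_s: 1.6
tool_pos: [0.4651, 0.1617, 0.2377]
orientation: [-0.0, -0.104, 0.995, 0.0]
contact_force: [1.3, 1.2, 0.1]
grip_width: 0.06
gripper_force: 0.0
```

```bash
python3 -m jog '[{"wx":0,"wy":0,"wz":0,"x":-18,"y":-40,"z":0,"claw":60},{"wx":0,"wy":0,"wz":0,"x":-18,"y":-40,"z":0,"claw":60},{"wx":0,"wy":0,"wz":0,"x":-18,"y":-40,"z":0,"claw":60},{"wx":0,"wy":0,"wz":0,"x":-18,"y":-40,"z":0,"claw":60},{"wx":0,"wy":0,"wz":0,"x":0,"y":0,"z":0,"claw":60},{"wx":0,"wy":0,"wz":0,"x":0,"y":0,"z":0,"claw":60}]'
python3 - <<'E'
from h import *
c=manip.capture("wrist"); P=pts(c);np.set_printoptions(precision=4,suppress=True)
cv2.imwrite("pics/w.png",c["frame"]); np.savez("w.npz",**c)
k=(P[...,2]>.085)&(P[...,2]<.105)&(np.hypot(P[...,0]-.572,P[...,1]-.0155)<.03)
print(k.sum(),P[k].mean(0) if k.any() else 0, manip.get_obs()["tool_pos"])
E
```

```text
time_s: 2.2
tool_pos: [0.5678, 0.0206, 0.2371]
orientation: [-0.001, -0.102, 0.995, -0.0]
contact_force: [-0.7, 1.2, 0.0]
grip_width: 0.0603
gripper_force: 0.0
568 [0.5703 0.0145 0.0947] [0.5674 0.0221 0.2372]
```

View pics/w.png

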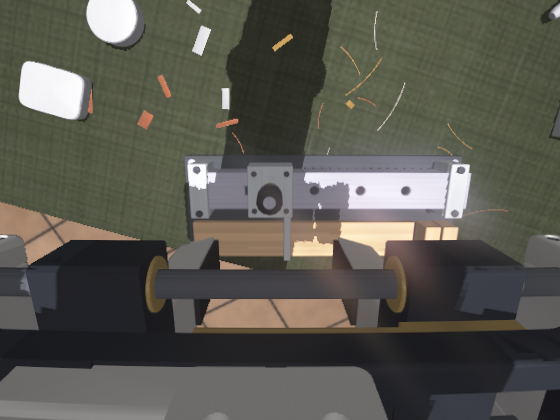

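The wrist view shows the knob at (269,203) and the holes at (314,190), (360,190) and (405,190), which agrees with the top view. I'll go down over the knob.

```bash
python3 - <<'E'
from h import *
np.set_printoptions(precision=4,suppress=True)
c=dict(np.load("w.npz")); K=np.array([[c["fx"],0,c["cx"]],[0,c["fy"],c["cy"]],[0,0,1.]]);T=np.linalg.inv(c["view"])
n=cv2.undistortPoints(np.array([[314,190],[360.5,190],[405.5,190]],float).reshape(-1,1,2),K,np.array([float(c["k1"]),0,0,0])).reshape(-1,2)
for a in n:
    r=T[:3,:3]@[a[0],-a[1],-1]; p=T[:3,3]+r*(.042-T[2,3])/r[2]; print(p,(p[:2]-[.5705,.015])@[-.205,.979])
E
python3 -m jog '[{"wx":0,"wy":0,"wz":0,"x":-2,"y":-7,"z":20,"claw":60},{"wx":0,"wy":0,"wz":0,"x":0,"y":0,"z":36,"claw":60},{"wx":0,"wy":0,"wz":0,"x":0,"y":0,"z":36,"claw":60},{"wx":0,"wy":0,"wz":0,"x":0,"y":0,"z":36,"claw":60},{"wx":0,"wy":0,"wz":0,"x":0,"y":0,"z":25,"claw":60},{"wx":0,"wy":0,"wz":0,"x":0,"y":0,"z":10,"claw":60},{"wx":0,"wy":0,"wz":0,"x":0,"y":0,"z":0,"claw":45},{"wx":0,"wy":0,"wz":0,"x":0,"y":0,"z":0,"claw":35}]' 10
```

```text
[0.5616 0.0618 0.042 ] 0.04760186937005974
[0.5512 0.1113 0.042 ] 0.09827125145850692
[0.541  0.1598 0.042 ] 0.1478051592247646
time_s: 3.05
tool_pos: [0.5718, 0.016, 0.0758]
orientation: [0.001, -0.104, 0.995, 0.0]
contact_force: [0.3, -0.4, 1.4]
grip_width: 0.0482
gripper_force: 0.0
```

```bash
python3 -m jog '[{"wx":0,"wy":0,"wz":0,"x":0,"y":0,"z":1,"claw":30},{"wx":0,"wy":0,"wz":0,"x":0,"y":0,"z":0,"claw":26},{"wx":0,"wy":0,"wz":0,"x":0,"y":0,"z":0,"claw":22},{"wx":0,"wy":0,"wz":0,"x":0,"y":0,"z":0,"claw":20},{"wx":0,"wy":0,"wz":0,"x":0,"y":0,"z":0,"claw":18},{"wx":0,"wy":0,"wz":0,"x":0,"y":0,"z":0,"claw":18}]' 25
```

```text
time_s: 3.65
tool_pos: [0.5718, 0.0153, 0.0745]
orientation: [0.001, -0.104, 0.995, 0.0]
contact_force: [-1.4, -0.1, 6.0]
grip_width: 0.0244
gripper_force: 25.0
```

```bash
python3 -m jog '[{"wx":0,"wy":0,"wz":0,"x":0,"y":0,"z":-4,"claw":18},{"wx":0,"wy":0,"wz":0,"x":0,"y":0,"z":-4,"claw":18},{"wx":0,"wy":0,"wz":0,"x":0,"y":0,"z":-4,"claw":18},{"wx":0,"wy":0,"wz":0,"x":0,"y":0,"z":0,"claw":18},{"wx":0,"wy":0,"wz":0,"x":0,"y":0,"z":0,"claw":18}]'
```

```text
time_s: 4.15
tool_pos: [0.5716, 0.0153, 0.0858]
orientation: [0.0, -0.104, 0.995, -0.0]
contact_force: [4.8, 0.2, -8.4]
grip_width: 0.0247
gripper_force: 25.0
```

```bash
python3 -m jog '[{"wx":0,"wy":0,"wz":0,"x":0,"y":0,"z":-1,"claw":18},{"wx":0,"wy":0,"wz":0,"x":0,"y":0,"z":0,"claw":18},{"wx":0,"wy":0,"wz":0,"x":0,"y":4,"z":0,"claw":18},{"wx":0,"wy":0,"wz":0,"x":0,"y":4,"z":0,"claw":18},{"wx":0,"wy":0,"wz":0,"x":0,"y":4,"z":0,"claw":18}]'
```

```text
time_s: 4.65
tool_pos: [0.5691, 0.027, 0.0866]
orientation: [0.0, -0.103, 0.995, -0.0]
contact_force: [4.5, -0.4, -7.4]
grip_width: 0.0244
gripper_force: 25.0
```

```bash
python3 -m jog '[{"wx":0,"wy":0,"wz":0,"x":0,"y":4,"z":0,"claw":18},{"wx":0,"wy":0,"wz":0,"x":0,"y":4,"z":0,"claw":18},{"wx":0,"wy":0,"wz":0,"x":0,"y":4,"z":0,"claw":18},{"wx":0,"wy":0,"wz":0,"x":0,"y":4,"z":0,"claw":18},{"wx":0,"wy":0,"wz":0,"x":0,"y":0,"z":0,"claw":18}]'
```

```text
time_s: 5.15
tool_pos: [0.5657, 0.0435, 0.0866]
orientation: [0.0, -0.104, 0.995, 0.0]
contact_force: [4.5, 2.3, -8.2]
grip_width: 0.0246
gripper_force: 25.0
```

```bash
python3 -m jog '[{"wx":0,"wy":0,"wz":0,"x":0,"y":7,"z":0,"claw":18},{"wx":0,"wy":0,"wz":0,"x":0,"y":8,"z":0,"claw":18},{"wx":0,"wy":0,"wz":0,"x":0,"y":8,"z":0,"claw":18},{"wx":0,"wy":0,"wz":0,"x":0,"y":8,"z":0,"claw":18},{"wx":0,"wy":0,"wz":0,"x":0,"y":8,"z":0,"claw":18},{"wx":0,"wy":0,"wz":0,"x":0,"y":8,"z":0,"claw":18},{"wx":0,"wy":0,"wz":0,"x":0,"y":0,"z":0,"claw":18},{"wx":0,"wy":0,"wz":0,"x":0,"y":0,"z":0,"claw":18}]'
python3 - <<'E'
from h import *
np.set_printoptions(precision=4,suppress=True)
for n in("top","wrist"):
    c=manip.capture(n); cv2.imwrite(f"pics/{n}2.png",c["frame"]); np.savez(f"{n}2.npz",**c)
E
```

```text
time_s: 5.95
tool_pos: [0.5561, 0.0895, 0.0866]
orientation: [0.0, -0.104, 0.995, 0.0]
contact_force: [5.8, 1.4, -8.0]
grip_width: 0.0247
gripper_force: 25.0
```

View pics/wrist2.png

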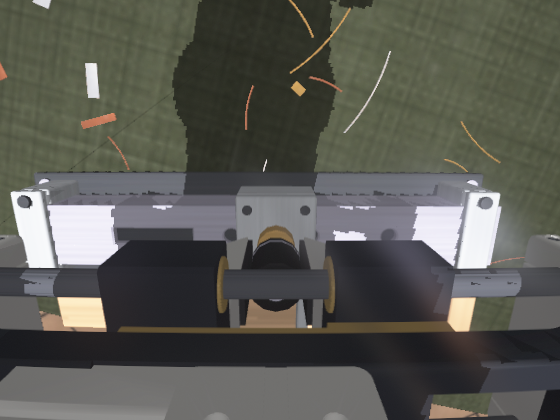

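The sleeve followed the tool. The slot is visible at columns 115–193, the third hole at (390,234), and the sleeve centre at column 276. That puts the second hole about 22 mm further on, matching the earlier estimate. I'll stop about 4 mm short, release, and push gently with one finger.

```bash
python3 -m jog '[{"wx":0,"wy":0,"wz":0,"x":0,"y":6,"z":0,"claw":18},{"wx":0,"wy":0,"wz":0,"x":0,"y":6,"z":0,"claw":18},{"wx":0,"wy":0,"wz":0,"x":0,"y":5.5,"z":0,"claw":18},{"wx":0,"wy":0,"wz":0,"x":0,"y":0,"z":0,"claw":18},{"wx":0,"wy":0,"wz":0,"x":0,"y":0,"z":0,"claw":28},{"wx":0,"wy":0,"wz":0,"x":0,"y":0,"z":0,"claw":28},{"wx":0,"wy":0,"wz":0,"x":0,"y":0,"z":0,"claw":28}]'
python3 - <<'E'
from h import *
np.set_printoptions(precision=4,suppress=True)
c=manip.capture("wrist"); cv2.imwrite("pics/wrist3.png",c["frame"])
E
```

```text
time_s: 6.75
tool_pos: [0.5518, 0.1055, 0.0869]
orientation: [-0.0, -0.103, 0.995, -0.0]
contact_force: [0.9, 0.2, 0.3]
grip_width: 0.0275
gripper_force: 0.0
```

View pics/wrist3.png

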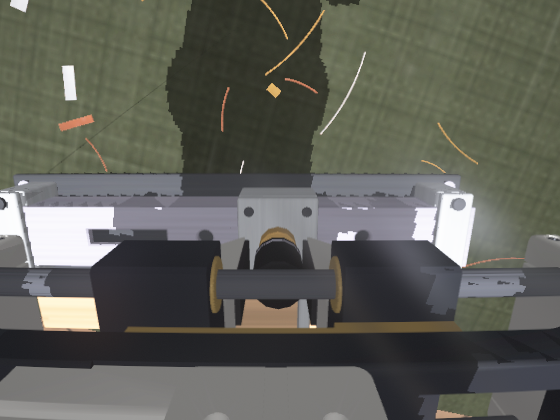

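The first hole is at column 205 and the third at 362, so the second is at about 283.5. The sleeve centre is at 277.5, leaving about 4 mm to go plus 1.5 mm of finger slack. I'll creep forward.

```bash
python3 -m jog '[{"wx":0,"wy":0,"wz":0,"x":0,"y":1,"z":0,"claw":28},{"wx":0,"wy":0,"wz":0,"x":0,"y":1,"z":0,"claw":28},{"wx":0,"wy":0,"wz":0,"x":0,"y":0.7,"z":0,"claw":28},{"wx":0,"wy":0,"wz":0,"x":0,"y":0.7,"z":0,"claw":28},{"wx":0,"wy":0,"wz":0,"x":0,"y":0.6,"z":0,"claw":28},{"wx":0,"wy":0,"wz":0,"x":0,"y":0,"z":0,"claw":28}]'
```

```text
time_s: 7.4
tool_pos: [0.5515, 0.1089, 0.0868]
orientation: [0.0, -0.103, 0.995, -0.0]
contact_force: [0.1, -5.1, -0.5]
grip_width: 0.0279
gripper_force: 2.6
```

```bash
python3 -m jog '[{"wx":0,"wy":0,"wz":0,"x":0,"y":0.5,"z":0,"claw":28},{"wx":0,"wy":0,"wz":0,"x":0,"y":0,"z":0,"claw":28}]'
python3 - <<'E'
from h import *
c=manip.capture("top");P=pts(c);k=(P[...,2]>.08)&(P[...,2]<.12)&(np.hypot(P[...,0]-.552,P[...,1]-.11)<.02);print(k.sum())
E
```

```text
time_s: 7.6
tool_pos: [0.5512, 0.1101, 0.0866]
orientation: [-0.0, -0.103, 0.995, -0.0]
contact_force: [1.2, -3.4, -3.2]
grip_width: 0.0281
gripper_force: 1.6
0
```

```bash
python3 -m jog '[{"wx":0,"wy":0,"wz":0,"x":0,"y":0.5,"z":0,"claw":28},{"wx":0,"wy":0,"wz":0,"x":0,"y":0,"z":0,"claw":28}]'
```

```text
time_s: 7.85
tool_pos: [0.5509, 0.1116, 0.0867]
orientation: [-0.0, -0.104, 0.995, 0.0]
contact_force: [-0.7, -0.7, -0.2]
grip_width: 0.0281
gripper_force: 0.3
```

```bash
python3 -m jog '[{"wx":0,"wy":0,"wz":0,"x":0,"y":0.5,"z":0,"claw":28},{"wx":0,"wy":0,"wz":0,"x":0,"y":0,"z":0,"claw":28}]'
```

```text
time_s: 8.05
tool_pos: [0.551, 0.1117, 0.0867]
orientation: [-0.0, -0.104, 0.995, 0.0]
contact_force: [0.5, 0.3, 0.5]
grip_width: 0.0279
gripper_force: 0.0
```

Run:
```python
from h import *
c=manip.capture("wrist"); cv2.imwrite("pics/wrist4.png",c["frame"])
```

```text
(no output)
```

View pics/wrist4.png

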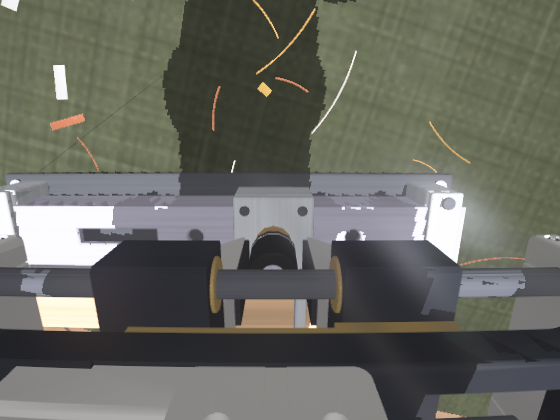

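The knob has dropped: its top is now visible at (272,268). The sleeve centre at 273 matches the second hole at 273.5. I'll open, retreat upward and check the height.

```bash
python3 -m jog '[{"wx":0,"wy":0,"wz":0,"x":0,"y":0,"z":0,"claw":40},{"wx":0,"wy":0,"wz":0,"x":0,"y":0,"z":0,"claw":50},{"wx":0,"wy":0,"wz":0,"x":0,"y":0,"z":0,"claw":60},{"wx":0,"wy":0,"wz":0,"x":0,"y":0,"z":-20,"claw":60},{"wx":0,"wy":0,"wz":0,"x":0,"y":0,"z":-40,"claw":60},{"wx":0,"wy":0,"wz":0,"x":0,"y":0,"z":-45,"claw":60},{"wx":0,"wy":0,"wz":0,"x":0,"y":0,"z":-45,"claw":60},{"wx":0,"wy":0,"wz":0,"x":0,"y":0,"z":0,"claw":60}]'
python3 - <<'E'
from h import *
np.set_printoptions(precision=4,suppress=True)
c=manip.capture("wrist");P=pts(c);k=(P[...,2]>.08)&(P[...,2]<.12)&(np.hypot(P[...,0]-.5505,P[...,1]-.112)<.025)
print(k.sum(),np.median(P[k],0),np.percentile(P[k][:,2],[50,80,95]))
w=np.load("w.npz");P=pts(w);k=(P[...,2]>.08)&(P[...,2]<.12)&(np.hypot(P[...,0]-.571,P[...,1]-.015)<.025)
print("before",k.sum(),np.median(P[k],0),np.percentile(P[k][:,2],[50,80,95]))
cv2.imwrite("pics/wrist5.png",c["frame"])
E
```

```text
time_s: 8.9
tool_pos: [0.5543, 0.1117, 0.243]
orientation: [0.005, -0.103, 0.995, 0.001]
contact_force: [0.4, 0.1, -1.5]
grip_width: 0.0602
gripper_force: 0.0
563 [0.5501 0.11   0.0951] [0.0951 0.0957 0.0965]
before 594 [0.5697 0.0144 0.0951] [0.0951 0.0958 0.0965]
```

View pics/wrist5.png

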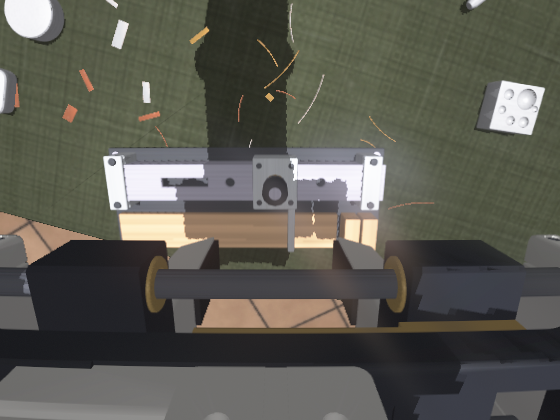

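The knob top is back at its starting height of 95.1 mm. The stop sits between the visible first hole (230,182) and third hole (321,182), so the pin is in the second. The bystanders have not been touched, and the arm is clear.

```bash
python3 -c "
from cell import manip
print(manip.finish_job())"
```

```text
the job is handed in; nothing more can be done
None
```

The job is handed in: the camera showed the stop at the second round hole with the knob back at its home height, sliding forces stayed around 5 N, and the tins and doming block were never touched.

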